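# Toy bath brush out through the medicine cabinet's hatch

## Task

The toy medicine cabinet lies on its back and its blue front panel has sprung up a little: first press the panel down until it is fully home. Then take the long bath brush out through the panel's open hatch, tilting it so that the bristle head comes out first and the long handle slides out after it, without pulling the panel up again. Finish still holding the brush in the gripper, all of it at least 5 cm above the cabinet and touching nothing else; leave the other toys where they are.

Things in the scene. Friction and masses are not known exactly. Their poses are not given: they have to be found in the camera images.
- cabinet: White plastic toy medicine cabinet on its back, fixed to the table: an open tray 250 (x) x 134 (y) x 62 mm high, walls 5 mm, floor 6 mm. Origin: centre of its underside on the table; z up, x along its length towards the hatch. The blue panel covers it but for the open hatch: x = +5 to +115 mm, y = -57 to +57 mm in this frame.
- panel (a joint): Height (m) of the blue front panel above fully home: 0 = home on the tray's rim, at most 0.010 (it cannot come off). Slides straight up and down without rocking wherever pushed, and stays where left: about 6 N presses it down, 9 N pulls it up. 250 x 134 mm, 5 mm thick; when home, 62 to 67 mm above the table.
- panel_top (a point): Place to press: middle of the top of the hatch's white flap with a red cross, folded back flat on the panel and part of it (108 x 112 x 4 mm, x = -105 to +3 mm of the cabinet; top 71 mm above the table when home). At x = -51 mm, y = 0 of the cabinet. Axes as the cabinet's.
- brush: Rigid wooden toy bath brush, 210 mm, about 80 g, lying bristles up on the cabinet's floor, head under the hatch, 110 mm of handle under the panel. Origin: mid-length on its underside; x towards the head, z to the bristles. Handle x -105 to +47 mm, 14 wide, 12 thick. Head back x +45 to +105, 34 wide, z 0 to 14. Rigid cream bristle block x +51 to +99, 28 wide, z 14 to 44.
- brush_bristles (a point): Centre of the cream bristle block (x = +75, y = 0, z = 29 mm of the brush): a place to grip, across the brush (28 mm along its y). Axes as the brush's.
- brush_head_end (a point): Middle of the end face of the brush's head (x = +105, z = 7 mm of the brush).
- brush_tail (a point): Middle of the end face of the handle (x = -105, z = 6 mm of the brush), hidden under the panel at the start.
- soap_dish: Bystander: pink ceramic soap dish with a cream cake of soap, 95 x 68 x 22 mm. Origin: centre of its underside.
- step_stool: Bystander: green plastic two-step stool, 90 x 90 x 70 mm. Origin: centre of its underside.
- bathtub: Bystander: steel toy bathtub, 166 x 97 x 60 mm, brass tap to 89 mm high. Origin: centre of its underside.
- mirror_stand: Bystander: round mirror (90 mm) on a wooden stand, 70 x 100 x 148 mm high. Origin: centre of its underside.
Mind the look-alikes: they are no part of the job. Of the things like the brush, leave any that is green or red; of the rest the smaller one is meant.

How it is judged:
On the way, in this order (a step that is already met when the one before it is completed fails the run):
1. the front panel is pressed fully home while the brush still lies in the cabinet (value of joint panel below 0.0015 m and height (world z) of brush_head_end below 0.03 m), for 0.2 s.
2. the brush is tilted, its head up out of the hatch while the handle's end is still inside the cabinet (height (world z) of brush_head_end above 0.08 m and height (world z) of brush_tail below 0.062 m), for 0.05 s.
At the end, for the whole second after the job is handed in: The brush is held still in the fingers (gripped with over 1 N, moving under 30 mm/s), both its ends at least 111 mm above the table (40 mm above the cabinet with its panel), touching neither the cabinet nor any bystander; the panel is home to within 2 mm (value of joint panel below 0.002 m and height (world z) of each of brush_tail, brush_head_end above 0.111 m and contact force between brush and the fingers above 1 N and linear speed of brush below 0.03 m/s and contact force between brush and cabinet below 0.1 N and contact force between brush and soap_dish below 0.1 N and contact force between brush and step_stool below 0.1 N and contact force between brush and bathtub below 0.1 N and contact force between brush and mirror_stand below 0.1 N); the arm keeps its last pose, push and grip.
It fails at once if the soap dish is moved more than 25 mm (distance of soap_dish from where it was at the start of the episode above 0.025 m).
It fails at once if the step stool is moved more than 25 mm (distance of step_stool from where it was at the start of the episode above 0.025 m).
It fails at once if the bathtub is moved more than 25 mm (distance of bathtub from where it was at the start of the episode above 0.025 m).
It fails at once if the mirror stand is moved more than 25 mm (distance of mirror_stand from where it was at the start of the episode above 0.025 m).
It also fails if it takes over 51 s, if anything falls off the work surface, if the arm or the gripper's body presses on something with over 40 N, if the wrist force passes 120 N, or if a joint passes its speed limit or range.

## Robot

A 6-joint arm with a two-finger parallel gripper is mounted at the origin on the work surface. World frame = base frame: x ahead of the robot, y to its left, z up, the work surface at z = 0. Lengths are in m, angles in rad, forces in N, time in s.
With the tool pointing down it reaches from about 0.3 to 0.875 m from the base axis. Payload 6.4 kg.
Tool frame: the origin (TCP) lies midway between the tips of the shut fingers; the grasp point (between the pads) lies 19 mm behind it (ctrl.tcp_to_grasp is the distance from the TCP to the grasp point, in m); z points along the fingers, y is the direction in which the jaws open and shut (so a half turn about z gives the same grasp; the last joint's range is limited). The gripper opens to 85 mm and grips with 20 to 120 N. Pads are 22 mm wide; open, the fingers measure 114 mm over their backs; the gripper's body (76 mm by 85 mm) begins 54 mm behind the grasp point. The pads swing forward as they close: fully open they stand 13 mm farther back than shut.
Start: joints at [0.991, 0.181, 1.607, -0, 1.354, -0.206], TCP at [0.21, 0.535, 0.231] pointing down, gripper open.
Joint ranges: [-2.99, 2.99], [-0.89, 2.07], [0.3, 2.58], [-1.14, 4.28], [0, 2.63], [-3.12, 3.12]. Speed limits (rad/s): [2.57, 2.57, 3.01, 3.14, 3.14, 3.14].

## Interface

Orientations are given as a unit quaternion [w, x, y, z].
In Python, from bench import monitor, imaging, order, spotter, ctrl gives the robot as it stands.
- The arm moves only by the shell command python3 -m pendant 'ROWS'. ROWS is JSON, a list that holds one entry, the list of rows, each a list of 5 numbers: the shift along the world's x, y, z in mm, then the turn about the world's z in degrees, then the finger opening in mm, from 0 to 85.4. A call has 1 to 8 rows; each row shifts and turns the commanded pose from where the row before left it; what a row does not reach is not made up. A row lasts 1/8 s, in which the tool goes at most 62.5 mm and 10.7 degrees, less where a joint would pass 70% of its speed; a pose out of reach is approached as far as the arm can. A call with a gripper value outside its range is refused whole. The fingers move at their own pace and stop on an object; the grip force is fixed at half the most. Time passes only in rows, so rows that do not move let the fingers close. It gives the time, the measured TCP pose, the force and the opening at its end, in the units of the state.
- monitor.get_obs(): the state, without advancing time (a new reading comes with each control period).
- imaging.camera(name): name is "scene" or "top" or "wrist"; returns a dict with "img" (400x640x3 uint8, red, green, blue), "vfov" (degrees; the focal length in pixels is half the picture's height over the tangent of half this angle, whatever the lens; pixels are square), "cx", "cy" (the principal point, pixels), "distortion" ([k1, k2, p1, p2, k3] as OpenCV has them; the pictures are not rectified), "origin" and "orientation" of the camera in the world. Camera axes: x right, y down, z forward; pixel columns grow to the right and rows downward; lengths in m; the calibration is good to about 2 mm. A picture is of the moment at which its call begins. There is no depth.
- order.hand_in(): hands the job in, once; it reports no verdict.
Trained networks look in the newest picture that a camera, given by its name, has taken for a name from the list of things; names that differ only in an ending like _2 or _b are one class to them, and where a whole thing is asked for, a point or a joint stands for the part that bears it (a point fixed in the world has none). Each returns a list of dicts, best first, with "confidence" (0 to 1); they miss things now and then, are a little off and sometimes report something else, mostly with a low value. They report only what shows in the picture. A call takes as long as a camera call. They do not tell look-alikes from the thing itself.
- spotter.recognise(camera, thing): "at" ([x, y, z] in m, in the coordinates of the camera as it stood for that picture, good to about 4 mm: the middle of the surface that is visible of it).
- spotter.tip_of(camera, thing): "at" ([x, y, z] in m, in the coordinates of the camera as it stood for that picture, good to about 4 mm: a listed point, or the origin of a listed thing).
The state is a dict: "time_s": time; "q": joint angles; "dq": joint speeds; "joint_efforts": joint torques, N m; "eef_pos": TCP position; "eef_rot": TCP orientation; "wrist_force": force on the tool from outside, world axes, zero at the start; "torque": the same for the moment, N m; "opening": opening from 0.0 (shut) to 1.0 (fully open).
Only numpy, scipy, OpenCV 4.12 (cv2) and the standard library are available. Lean on these libraries where they do the work, as an engineer would, in place of code of your own. Each camera call takes 0.05 s, during which the arm holds its last target. There are 200 camera calls.

## Working session

There is one attempt and no reset: what is moved stays moved. The work goes in short steps, Python scripts to look and compute and a shell command to move; the robot and the scene stay as the last step left them, time stands still between calls to the robot, and variables do not carry over. Pictures are saved under pics/ and viewed, about 8 in all and at most 12, crops included, and the job is handed in when it is done.

```bash
ls; mkdir -p pics
cat > h.py <<'E'
import numpy as np, cv2
from scipy.spatial.transform import Rotation as R
from bench import monitor, imaging, order, spotter, ctrl
def rot(q): return R.from_quat([q[1],q[2],q[3],q[0]]).as_matrix()
def K(c):
    f=200/np.tan(np.radians(c["vfov"])/2); return np.array([[f,0,c["cx"]],[0,f,c["cy"]],[0,0,1]])
def shot(n,name=None):
    c=imaging.camera(n)
    if name: cv2.imwrite("pics/"+name,c["img"][:,:,::-1])
    return c
def w(c,p): return np.array(c["origin"])+rot(c["orientation"])@np.array(p)
def ray(c,uv):
    d=cv2.undistortPoints(np.array([[uv]],float),K(c),np.array(c["distortion"]))[0,0]
    d=rot(c["orientation"])@np.array([d[0],d[1],1]); return np.array(c["origin"]),d/np.linalg.norm(d)
def onz(c,uv,z):
    o,d=ray(c,uv); return o+d*(z-o[2])/d[2]
def tri(rs):
    A=sum(np.eye(3)-np.outer(d,d) for o,d in rs); b=sum((np.eye(3)-np.outer(d,d))@o for o,d in rs); return np.linalg.solve(A,b)
def proj(c,P):
    M=rot(c["orientation"]).T; return cv2.projectPoints(np.array(P,float).reshape(-1,3),cv2.Rodrigues(M)[0],-M@np.array(c["origin"]),K(c),np.array(c["distortion"]))[0][:,0]
E
python3 - <<'E'
from h import *
np.set_printoptions(precision=4,suppress=True)
o=monitor.get_obs(); print(o["eef_pos"],o["eef_rot"],o["opening"],o["wrist_force"],ctrl.tcp_to_grasp)
for n in ["scene","top","wrist"]:
    c=shot(n,n+"0.png"); print(n,np.array(c["origin"]),c["orientation"],c["vfov"],c["distortion"])
    for t in ["cabinet","panel_top","brush","brush_bristles","brush_head_end","soap_dish","step_stool","bathtub","mirror_stand"]:
        print(t,[(w(c,r["at"]).round(3),round(r["confidence"],2)) for r in spotter.tip_of(n,t)])
E
```

```text
pics
[0.2097 0.5348 0.2304] [-0.0003  0.1858  0.9826 -0.0008] 1.00239188321931 [ 0.2322 -0.2052 -0.1994] 0.0187
scene [1.3459 0.037  1.3055] [-0.1899  0.6239  0.7264 -0.2169] 50.71000468810095 [-0.0818  0.      0.      0.      0.    ]
cabinet [(array([0.524, 0.005, 0.007]), 0.94)]
panel_top [(array([ 0.474, -0.016,  0.077]), 0.62)]
brush [(array([ 0.746,  0.277, -0.004]), 0.63), (array([ 0.422, -0.559, -0.005]), 0.62), (array([ 0.315, -0.263, -0.   ]), 0.58), (array([0.518, 0.005, 0.005]), 0.57)]
brush_bristles [(array([ 0.402, -0.667,  0.046]), 0.94), (array([0.826, 0.327, 0.037]), 0.85), (array([0.593, 0.035, 0.037]), 0.7), (array([ 0.254, -0.314,  0.033]), 0.7)]
brush_head_end [(array([ 0.394, -0.712,  0.007]), 0.94), (array([ 0.233, -0.33 ,  0.008]), 0.61), (array([0.621, 0.05 , 0.012]), 0.58), (array([0.86 , 0.35 , 0.012]), 0.58)]
soap_dish [(array([ 0.468,  0.146, -0.001]), 0.64)]
step_stool [(array([ 0.518, -0.176,  0.002]), 0.62)]
bathtub [(array([ 0.619, -0.3  ,  0.004]), 0.81), (array([ 0.47 ,  0.144, -0.001]), 0.18)]
mirror_stand [(array([0.442, 0.31 , 0.004]), 0.87), (arr
[... 557 characters left out ...]
(array([0.592, 0.038, 0.03 ]), 0.5)]
brush_head_end [(array([0.615, 0.049, 0.01 ]), 0.78), (array([0.863, 0.351, 0.012]), 0.73), (array([ 0.395, -0.711,  0.008]), 0.63), (array([ 0.23 , -0.324,  0.005]), 0.62)]
soap_dish [(array([0.464, 0.145, 0.001]), 0.95)]
step_stool [(array([ 0.516, -0.176, -0.002]), 0.66), (array([ 0.523,  0.001, -0.002]), 0.48)]
bathtub [(array([ 0.623, -0.298, -0.001]), 0.72)]
mirror_stand [(array([ 0.444,  0.312, -0.001]), 0.86)]
wrist [0.1488 0.5587 0.3744] [0.1088 0.8188 0.5588 0.0738] 61.96548285237676 [-0.0561  0.      0.      0.      0.    ]
cabinet []
panel_top []
brush []
brush_bristles []
brush_head_end []
soap_dish []
step_stool []
bathtub []
mirror_stand []
```

View pics/top0.png

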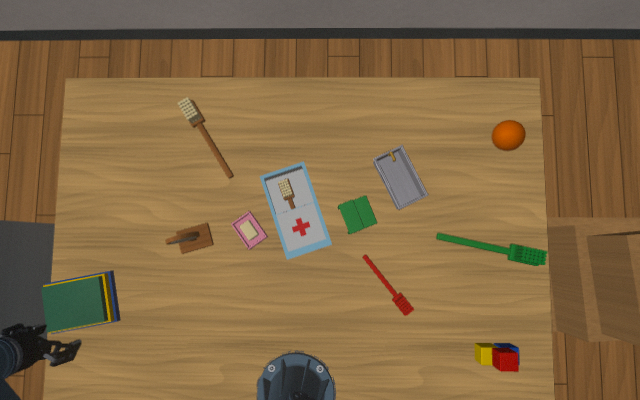

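View pics/scene0.png

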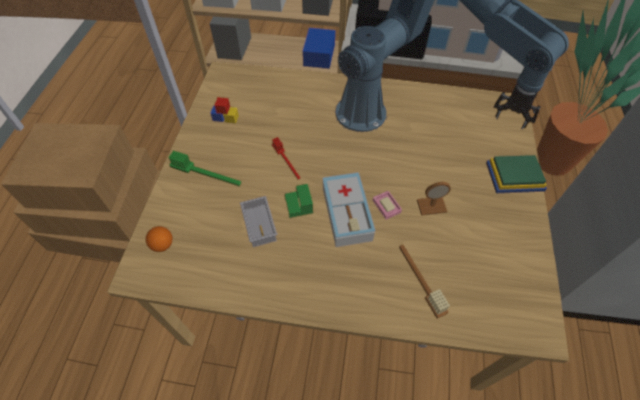

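Top view: the target cabinet's hatch end is up at (285,185), with the brush head at (287,190) and the red-cross flap at (301,227). The other natural-wood brush at (205,135) is the larger look-alike. Scene view: the mirror stand, soap dish and stool surround the cabinet at (348,208). Next I'll bring the wrist camera over the cabinet.

```bash
python3 -m pendant '[[[40,-50,5,5.2,0],[40,-50,5,5.2,0],[40,-50,5,5.2,0],[40,-50,5,5.2,0],[40,-50,5,5.2,0],[40,-50,5,5.2,0],[40,-50,0,5.2,0],[40,-50,0,5.2,0]]]'
python3 -m pendant '[[[20,-50,0,0,0],[10,-50,0,0,0],[0,-15,0,0,0],[0,0,0,0,0]]]'
cat > m.py <<'E'
from h import *
np.set_printoptions(precision=4,suppress=True)
import sys
o=monitor.get_obs(); print(o["time_s"],np.array(o["eef_pos"]),rot(o["eef_rot"])[:,1],o["opening"],o["wrist_force"])
c=shot("wrist",sys.argv[1]); print(np.array(c["origin"]))
for t in sys.argv[2:]:
    print(t,[(w(c,r["at"]).round(3),round(r["confidence"],2)) for r in spotter.tip_of("wrist",t)])
E
python3 m.py w1.png cabinet panel_top brush brush_bristles brush_head_end
```

```text
time_s: 2.5
eef_pos: [0.5228, 0.144, 0.2609]
eef_rot: [0.001, -0.177, 0.984, 0.0]
wrist_force: [1.2, 0.1, 1.0]
opening: -0.0
time_s: 3.0
eef_pos: [0.5514, 0.0303, 0.2604]
eef_rot: [-0.0, -0.174, 0.985, 0.0]
wrist_force: [1.1, 0.3, 0.2]
opening: 0.003
3.0 [0.5514 0.0303 0.2604] [-0.3433  0.9392  0.0005] 0.002558296246730655 [1.063  0.3147 0.1579]
[0.4898 0.007  0.4035]
cabinet [(array([0.524, 0.003, 0.001]), 0.65)]
panel_top [(array([ 0.477, -0.019,  0.077]), 0.85)]
brush [(array([0.746, 0.278, 0.003]), 0.91)]
brush_bristles [(array([0.589, 0.033, 0.036]), 0.89)]
brush_head_end [(array([0.619, 0.045, 0.011]), 0.91), (array([0.466, 0.142, 0.003]), 0.48)]
```

View pics/w1.png

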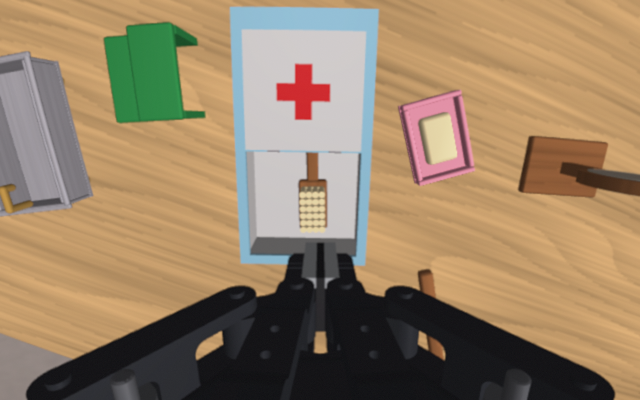

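Wrist view: the cabinet's blue rim has corners at about (231,8), (378,10), (364,264) and (242,263). The bristle block spans about (300–327, 189–232), and the handle enters under the flap at (312,153).

Run:
```python
from h import *
np.set_printoptions(precision=4,suppress=True)
c=shot("wrist")
img=c["img"]; hsv=cv2.cvtColor(img,cv2.COLOR_RGB2HSV)
for z in (.067,.073,.077):
    P=[onz(c,p,z)[:2] for p in [(231,8),(378,10),(364,264),(242,263)]]
    print(z,np.mean(P,0),[np.degrees(np.arctan2(*(a-b)[::-1])) for a,b in ((P[3],P[0]),(P[2],P[1]))],[np.linalg.norm(a-b) for a,b in ((P[3],P[0]),(P[2],P[1]),(P[0],P[1]),(P[2],P[3]))])
# red cross
m=((hsv[...,0]<8)|(hsv[...,0]>172))&(hsv[...,1]>180)&(hsv[...,2]>120); m[:, :250]=0;m[:,350:]=0;m[150:]=0
v,u=np.nonzero(m); print("cross px",u.mean(),v.mean(),m.sum(),[onz(c,(u.mean(),v.mean()),z)[:2] for z in (.071,.077,.081)])
# bristles cream
m=(hsv[...,0]>12)&(hsv[...,0]<32)&(hsv[...,1]>40)&(hsv[...,2]>130); m[:180]=0;m[236:]=0;m[:,:290]=0;m[:,335:]=0
v,u=np.nonzero(m); r=cv2.minAreaRect(np.c_[u,v].astype(np.float32)); print("bristle",r, [onz(c,r[0],z)[:2] for z in (.05,)])
B=[onz(c,p,.05)[:2] for p in cv2.boxPoints(r)]; print(np.array(B))
B=[onz(c,p,.012)[:2] for p in [(312,153),(313.5,179)]]; print(B)
```

```text
0.067 [0.5251 0.0038] [np.float64(19.417858184066464), np.float64(19.21200286913762)] [np.float64(0.25492930036416434), np.float64(0.25380654510788564), np.float64(0.1356563159804586), np.float64(0.13474903549081022)]
0.073 [0.5244 0.0039] [np.float64(19.41785818406646), np.float64(19.212002869137624)] [np.float64(0.2503866367462921), np.float64(0.24928388821127753), np.float64(0.13323901435895522), np.float64(0.13234790097942573)]
0.077 [0.524  0.0039] [np.float64(19.41785818406646), np.float64(19.212002869137613)] [np.float64(0.2473581943343772), np.float64(0.2462687836135389), np.float64(0.1316274799446196), np.float64(0.13074714463850273)]
cross px 301.53891771682726 90.77464788732394 1349 [array([ 0.475 , -0.0158]), array([ 0.4753, -0.0154]), array([ 0.4755, -0.0151])]
bristle ((310.5, 206.5), (49.0, 27.0), 90.0) [array([0.5853, 0.0326])]
[[0.5646 0.0096]
 [0.5544 0.0369]
 [0.607  0.0566]
 [0.6175 0.0281]]
[array([0.5339, 0.0147]), array([0.5623, 0.0269])]
```

```bash
python3 -m pendant '[[[-38,-22,-40,0,0],[-37,-21,-40,0,0],[0,0,-45,0,0],[0,0,-40,0,0],[0,0,-12,0,0],[0,0,0,0,0]]]'
python3 -m pendant '[[[0,0,-4,0,0],[0,0,-2,0,0],[0,0,0,0,0]]]'
```

```text
time_s: 4.1
eef_pos: [0.4766, -0.0119, 0.0835]
eef_rot: [-0.0, -0.176, 0.984, 0.0]
wrist_force: [-0.7, 0.0, 0.4]
opening: -0.002
time_s: 4.47
eef_pos: [0.4776, -0.0124, 0.0784]
eef_rot: [0.001, -0.175, 0.985, -0.0]
wrist_force: [0.5, 1.0, 2.4]
opening: -0.001
```

```bash
python3 -m pendant '[[[0,0,-2,0,0],[0,0,-2,0,0],[0,0,-2,0,0],[0,0,0,0,0]]]'; python3 -m pendant '[[[0,0,-1,0,0],[0,0,-1,0,0],[0,0,0,0,0]]]'
```

```text
time_s: 4.97
eef_pos: [0.4776, -0.0124, 0.0723]
eef_rot: [0.001, -0.175, 0.985, -0.0]
wrist_force: [2.2, 0.7, 3.6]
opening: 0.0
time_s: 5.35
eef_pos: [0.4776, -0.0124, 0.0709]
eef_rot: [0.001, -0.175, 0.985, -0.0]
wrist_force: [-1.8, 1.8, 11.4]
opening: -0.001
```

```bash
python3 -m pendant '[[[0,0,-1,0,0],[0,0,-1,0,0],[0,0,0,0,0],[0,0,0,0,0]]]'
```

```text
time_s: 5.85
eef_pos: [0.4777, -0.0125, 0.0707]
eef_rot: [0.001, -0.175, 0.984, -0.001]
wrist_force: [-9.9, 2.8, 31.4]
opening: 0.002
```

```bash
python3 -m pendant '[[[0,0,20,0,0],[15,5,40,0,0],[20,8,40,0,0],[0,0,0,0,45],[0,0,0,0,45]]]'
python3 m.py w2.png cabinet panel_top brush brush_bristles brush_head_end
```

```text
time_s: 6.48
eef_pos: [0.5106, 0.0009, 0.1665]
eef_rot: [-0.001, -0.175, 0.985, 0.0]
wrist_force: [0.1, 0.0, -1.6]
opening: 0.418
6.475 [0.5106 0.0009 0.1665] [-0.3452  0.9385  0.0009] 0.41823016358367654 [ 0.056   0.0469 -1.6151]
[ 0.4492 -0.0225  0.3098]
cabinet [(array([ 0.522,  0.003, -0.   ]), 0.85), (array([0.445, 0.305, 0.   ]), 0.26)]
panel_top [(array([ 0.474, -0.019,  0.072]), 0.92)]
brush [(array([ 0.477, -0.016,  0.074]), 0.4)]
brush_bristles []
brush_head_end []
```

```bash
python3 -c "
import cv2
i=cv2.imread('pics/w2.png')[100:330,200:440]; cv2.imwrite('pics/w2c.png',cv2.resize(i,None,fx=2.5,fy=2.5,interpolation=cv2.INTER_CUBIC))"
```

```text
(no output)
```

View pics/w2c.png

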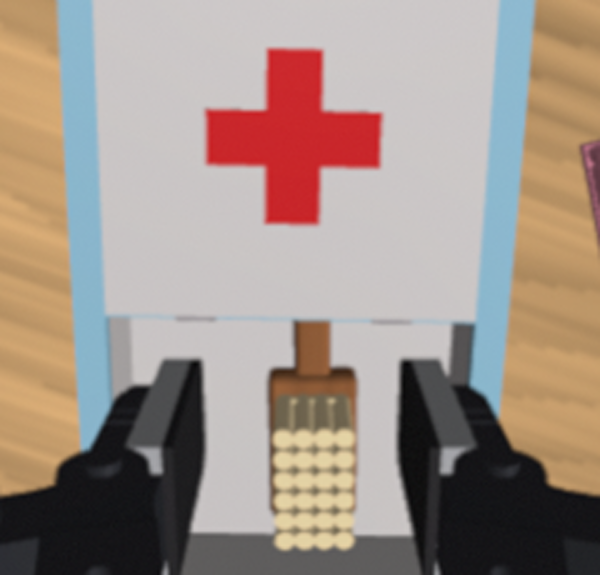

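Crop of the second wrist view: the flap is flat (red cross at 293,135). The bristle tops span crop (273–355, 430–549), which is full-image (309–342, 272–320), with the fingers on either side. I'll triangulate against the first view and the top camera.

```bash
python3 - <<'E'
from h import *
np.set_printoptions(precision=4,suppress=True)
c=shot("wrist")
f=lambda u,v:(200+u/2.5,100+v/2.5)
Q=[f(273,430),f(354,430),f(355,550),f(276,550)]
P=np.array([onz(c,p,.05) for p in Q]); print(P[:,:2],P.mean(0))
d=(P[2]+P[3]-P[0]-P[1])/2; print("len",np.linalg.norm(d),"yaw",np.degrees(np.arctan2(d[1],d[0])),"w",np.linalg.norm(P[1]-P[0]),np.linalg.norm(P[2]-P[3]))
H=[onz(c,f(*p),.018)[:2] for p in ((311,322),(313,372))]; d=H[1]-H[0]; print("handle",H,np.degrees(np.arctan2(d[1],d[0])))
H0=(H[0])
cab=np.array([.5245,.004]); a=np.radians(19.3); M=np.array([[np.cos(a),np.sin(a)],[-np.sin(a),np.cos(a)]])
print("cab coords bristle",M@(P.mean(0)[:2]-cab))
# corners of bristle top from second camera: overhead
t=shot("top","t1.png"); print(proj(t,P))
E
python3 -c "
import cv2
i=cv2.imread('pics/t1.png')[150:270,230:360]; cv2.imwrite('pics/t1c.png',cv2.resize(i,None,fx=5,fy=5,interpolation=cv2.INTER_CUBIC))"
```

```text
[[0.5742 0.0135]
 [0.5646 0.0395]
 [0.6088 0.0571]
 [0.6185 0.0305]] [0.5915 0.0351 0.05  ]
len 0.04746345907123539 yaw 21.328784153849345 w 0.027738715289941332 0.028350350350576356
handle [array([0.5434, 0.0163]), array([0.5618, 0.024 ])] 22.56582403156289
cab coords bristle [0.0736 0.0072]
[[292.5709 193.0049]
 [283.5788 196.2235]
 [277.8138 181.1762]
 [286.9693 177.9099]]
```

View pics/t1c.png

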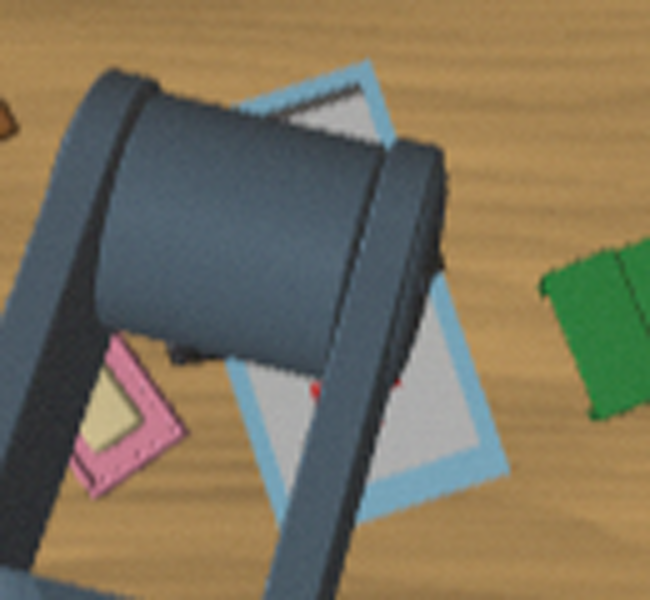

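Panel is home (flap top 72 mm). Bristle block: centre (0.5915, 0.0351), yaw about 21.5°, measured 47.5 × 28 mm at z = 50 mm, so the height is consistent with its stated size. I'll go in over the front part of the bristles.

```bash
python3 -m pendant '[[[48,20,0,1.5,45],[47,20,0,0,45],[0,0,-40,0,45],[0,0,-40,0,45],[0,0,-30,0,45],[0,0,-15,0,45],[0,0,-13,0,45],[0,0,0,0,45]]]'
```

```text
time_s: 7.88
eef_pos: [0.6064, 0.0407, 0.0292]
eef_rot: [-0.0, -0.188, 0.982, 0.0]
wrist_force: [-0.4, -0.4, 0.1]
opening: 0.523
```

```bash
python3 -m pendant '[[[0,0,0,0,27],[0,0,0,0,27],[0,0,0,0,27],[0,0,0,0,27]]]'; python3 -c "
from h import *; o=monitor.get_obs();print(o['opening']*85.4)"; python3 -m pendant '[[[0,0,3,0,27],[0,0,3,0,27],[0,0,3,0,27],[0,0,0,0,27]]]'; python3 m.py w3.png brush_bristles brush_head_end;  python3 -c "
from h import *; o=monitor.get_obs();print(o['opening']*85.4)"
```

```text
time_s: 8.38
eef_pos: [0.6076, 0.0407, 0.0308]
eef_rot: [0.001, -0.188, 0.982, -0.0]
wrist_force: [-1.3, -0.5, 7.3]
opening: 0.322
27.470707041456166
time_s: 8.88
eef_pos: [0.6067, 0.0408, 0.0387]
eef_rot: [0.0, -0.188, 0.982, -0.0]
wrist_force: [0.3, -0.4, -0.5]
opening: 0.322
8.875 [0.6067 0.0408 0.0387] [-0.3695  0.9292 -0.0001] 0.3220094468762078 [ 0.2514 -0.3938 -0.5244]
[0.5456 0.0158 0.1818]
brush_bristles [(array([0.589, 0.031, 0.045]), 0.92)]
brush_head_end [(array([0.62 , 0.043, 0.022]), 0.65)]
27.344392490129323
```

```bash
python3 -m pendant '[[[0,0,5,0,27],[0,0,5,0,27],[0,0,5,0,27],[0,0,5,0,27],[0,0,0,0,27]]]'; python3 m.py w4.png brush_bristles brush_head_end brush;  python3 - <<'E'
from h import *
c=shot("scene","s4.png")
for t in ["brush_bristles","brush_head_end"]: print(t,[(w(c,r["at"]).round(3),round(r["confidence"],2)) for r in spotter.tip_of("scene",t)])
p=proj(c,[[.6,.04,.07]])[0]; u,v=map(int,p); print(p)
i=c["img"][v-60:v+60,u-80:u+80,::-1]; cv2.imwrite('pics/s4c.png',cv2.resize(i,None,fx=5,fy=5,interpolation=cv2.INTER_CUBIC))
E
```

```text
time_s: 9.65
eef_pos: [0.6071, 0.0407, 0.0592]
eef_rot: [0.001, -0.188, 0.982, -0.0]
wrist_force: [-0.1, -0.6, -1.6]
opening: 0.318
9.65 [0.6071 0.0407 0.0592] [-0.3695  0.9292 -0.0006] 0.317680293551535 [-0.139  -0.5864 -1.6065]
[0.5459 0.0158 0.2022]
brush_bristles []
brush_head_end [(array([0.622, 0.042, 0.044]), 0.63)]
brush [(array([0.519, 0.004, 0.034]), 0.86)]
brush_bristles [(array([ 0.401, -0.667,  0.041]), 0.94), (array([ 0.253, -0.31 ,  0.034]), 0.78), (array([0.443, 0.315, 0.001]), 0.59), (array([0.828, 0.328, 0.036]), 0.57), (array([0.592, 0.033, 0.064]), 0.52)]
brush_head_end [(array([ 0.23 , -0.329,  0.008]), 0.74), (array([ 0.393, -0.713,  0.009]), 0.6), (array([0.86 , 0.349, 0.01 ]), 0.58), (array([0.621, 0.047, 0.039]), 0.57)]
[355.4960118  223.02214442]
```

View pics/s4c.png

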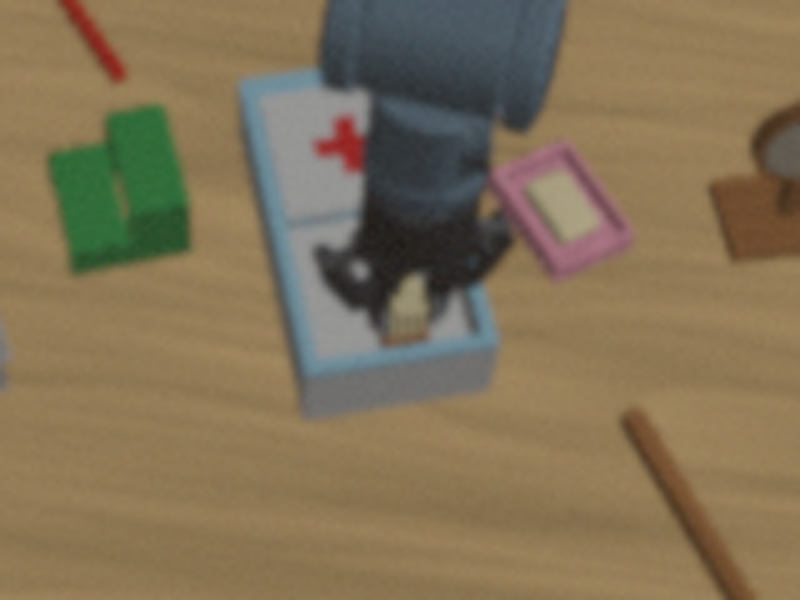

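The brush lifts rigidly level: head end at 44 mm, origin at about 34 mm. So the grip doesn't let it swivel. I'll lower it and loosen the fingers in small steps so the handle can droop, stopping when the wrist picture changes.

```bash
cat > d.py <<'E'
from h import *
import sys
c=shot("wrist"); g=cv2.cvtColor(c["img"],cv2.COLOR_RGB2GRAY)[:,:].astype(float)
if sys.argv[1]=="ref": np.save("ref.npy",g); cv2.imwrite("pics/ref.png",c["img"][:,:,::-1]); sys.exit()
d=np.abs(cv2.GaussianBlur(g-np.load("ref.npy"),(5,5),0)); n=int((d[:,260:390]>12).sum())
o=monitor.get_obs(); print("changed px",n,"open mm",round(o["opening"]*85.4,2),"F",np.round(o["wrist_force"],1),"z",round(o["eef_pos"][2],4)); sys.exit(n>150)
E
python3 -m pendant '[[[0,0,-7,0,27],[0,0,-7,0,27],[0,0,0,0,27],[0,0,0,0,27]]]'; python3 d.py ref; python3 d.py x &&
python3 -m pendant '[[[0,0,0,0,27.2],[0,0,0,0,27.2]]]' >/dev/null && python3 d.py x &&
python3 -m pendant '[[[0,0,0,0,27.4],[0,0,0,0,27.4]]]' >/dev/null && python3 d.py x &&
python3 -m pendant '[[[0,0,0,0,27.6],[0,0,0,0,27.6]]]' >/dev/null&& python3 d.py x &&
python3 -m pendant '[[[0,0,0,0,27.8],[0,0,0,0,27.8]]]' >/dev/null&& python3 d.py x &&
python3 -m pendant '[[[0,0,0,0,28],[0,0,0,0,28]]]' >/dev/null&& python3 d.py x
```

```text
time_s: 10.5
eef_pos: [0.6065, 0.0408, 0.0443]
eef_rot: [-0.0, -0.188, 0.982, 0.0]
wrist_force: [0.1, -0.3, -0.8]
opening: 0.323
changed px 211 open mm 27.49 F [ 0.1  0.2 -1.1] z 0.0446
```

```bash
sed -i 's/n>150/n>500/' d.py; python3 d.py ref; python3 d.py x &&
python3 -m pendant '[[[0,0,0,0,27.2],[0,0,0,0,27.2]]]' >/dev/null && python3 d.py x &&
python3 -m pendant '[[[0,0,0,0,27.4],[0,0,0,0,27.4]]]' >/dev/null && python3 d.py x &&
python3 -m pendant '[[[0,0,0,0,27.6],[0,0,0,0,27.6]]]' >/dev/null&& python3 d.py x &&
python3 -m pendant '[[[0,0,0,0,27.8],[0,0,0,0,27.8]]]' >/dev/null&& python3 d.py x &&
python3 -m pendant '[[[0,0,0,0,28],[0,0,0,0,28]]]' >/dev/null&& python3 d.py x
```

```text
changed px 0 open mm 27.59 F [ 0.3 -0.4 -0.6] z 0.0448
changed px 19 open mm 27.43 F [ 0.4  0.4 -0.8] z 0.0446
changed px 357 open mm 27.84 F [-0.2 -0.  -0.2] z 0.0445
changed px 438 open mm 28.08 F [-0.5  0.1 -0.6] z 0.0445
changed px 783 open mm 27.96 F [ 0.4 -0.7 -1.4] z 0.0445
```

Run:
```python
from h import *
c=shot("wrist","w5.png"); i=c["img"][:,:,::-1]
r=cv2.imread("pics/ref.png"); cr=lambda a:cv2.resize(a[180:380,230:420],None,fx=2,fy=2,interpolation=cv2.INTER_CUBIC)
cv2.imwrite("pics/cmp5.png",np.hstack([cr(r),cr(i)]))
for t in ["brush","brush_bristles","brush_head_end"]: print(t,[(w(c,r["at"]).round(3),round(r["confidence"],2)) for r in spotter.tip_of("wrist",t)])
o=monitor.get_obs(); print(o["opening"]*85.4,o["wrist_force"])
```

```text
brush [(array([0.514, 0.007, 0.021]), 0.91)]
brush_bristles [(array([0.592, 0.032, 0.05 ]), 0.59)]
brush_head_end [(array([0.622, 0.045, 0.025]), 0.94)]
27.47442195231313 [ 0.11421441 -0.00727311 -0.97919307]
```

View pics/cmp5.png

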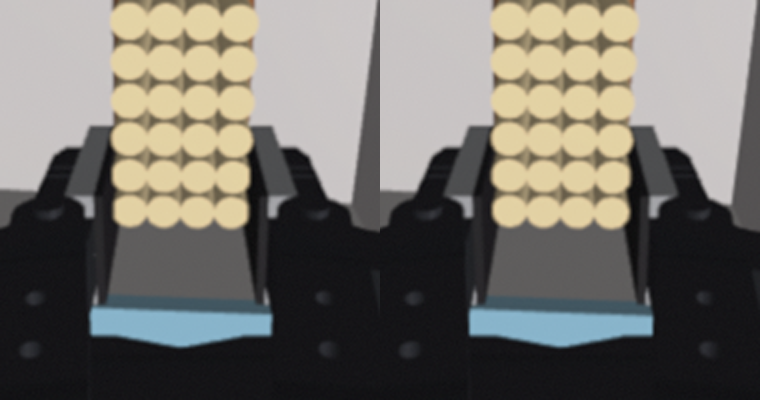

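The brush is still held at command 27.8 (left: reference, right: now, only a couple of pixels of change). I'll keep loosening with a more specific shift measure.

```bash
cat > d.py <<'E'
from h import *
import sys
c=shot("wrist"); g=cv2.cvtColor(c["img"],cv2.COLOR_RGB2GRAY).astype(np.float32)
if sys.argv[1]=="ref": np.save("ref.npy",g); sys.exit()
r=np.load("ref.npy").astype(np.float32); f=lambda a,b:cv2.phaseCorrelate(np.ascontiguousarray(r[a,b]),np.ascontiguousarray(g[a,b]))[0]
s=f(slice(180,240),slice(270,360)); t=f(slice(240,300),slice(270,360))
o=monitor.get_obs(); print("rear shift",np.round(s,1),"front",np.round(t,1),"open mm",round(o["opening"]*85.4,2),"F",np.round(o["wrist_force"],1),"z",round(o["eef_pos"][2],4)); sys.exit(int(np.hypot(*s)>3))
E
python3 d.py ref; python3 d.py x &&
python3 -m pendant '[[[0,0,0,0,28],[0,0,0,0,28]]]' >/dev/null && python3 d.py x &&
python3 -m pendant '[[[0,0,0,0,28.1],[0,0,0,0,28.1]]]' >/dev/null && python3 d.py x &&
python3 -m pendant '[[[0,0,0,0,28.2],[0,0,0,0,28.2]]]' >/dev/null&& python3 d.py x &&
python3 -m pendant '[[[0,0,0,0,28.3],[0,0,0,0,28.3]]]' >/dev/null&& python3 d.py x &&
python3 -m pendant '[[[0,0,0,0,28.4],[0,0,0,0,28.4]]]' >/dev/null&& python3 d.py x
```

```text
rear shift [ 0. -0.] front [ 0. -0.] open mm 28.46 F [-0.9 -0.1 -1.6] z 0.0445
rear shift [ 0.2 -0.1] front [-0.1  0. ] open mm 27.85 F [-0.5  0.1 -0.1] z 0.0445
rear shift [-5.7  0.4] front [-0.3  0.4] open mm 27.7 F [ 1.1  0.1 -0. ] z 0.0446
```

```bash
python3 d.py x; python3 m.py w6.png brush brush_bristles brush_head_end; python3 -c "
import cv2,numpy as np
cr=lambda a:cv2.resize(a[100:330,250:400],None,fx=2,fy=2,interpolation=cv2.INTER_CUBIC)
cv2.imwrite('pics/cmp6.png',np.hstack([cr(cv2.imread('pics/w5.png')),cr(cv2.imread('pics/w6.png'))]))"
```

```text
rear shift [-5.4  0.5] front [-0.4  0.4] open mm 28.34 F [ 0.1 -0.   0.2] z 0.0446
12.85 [0.6067 0.0407 0.0446] [-0.3694  0.9293 -0.0001] 0.33186653897601415 [ 0.0772 -0.04    0.1754]
[0.5456 0.0158 0.1877]
brush [(array([0.518, 0.006, 0.007]), 0.59)]
brush_bristles [(array([0.59 , 0.036, 0.037]), 0.67)]
brush_head_end [(array([0.623, 0.048, 0.013]), 0.75), (array([0.471, 0.145, 0.004]), 0.28)]
```

View pics/cmp6.png

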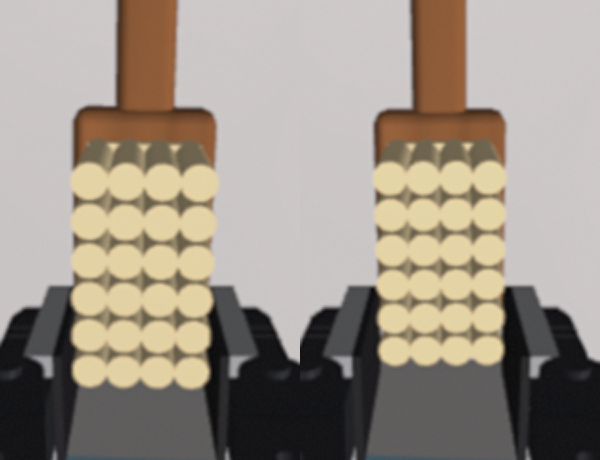

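Right half: at 28.1 mm the brush was released and dropped flat again (head end about 13 mm, straight, undamaged position). So 28.0 mm is the lightest grip that holds. I'll regrip further forward (smaller patch, longer lever) at 28.0.

```bash
python3 -m pendant '[[[0,0,0,0,40],[0,0,0,0,40],[7,3,-7,0,40],[0,0,-7,0,40],[0,0,0,0,28],[0,0,0,0,28],[0,0,0,0,28],[0,0,0,0,28]]]'; python3 d.py ref; python3 -m pendant '[[[0,0,4,0,28],[0,0,4,0,28],[0,0,4,0,28],[0,0,0,0,28]]]'; python3 m.py w7.png brush brush_bristles brush_head_end
```

```text
time_s: 14.05
eef_pos: [0.6137, 0.0437, 0.0307]
eef_rot: [0.0, -0.188, 0.982, -0.0]
wrist_force: [-0.1, -0.2, -1.6]
opening: 0.325
time_s: 14.6
eef_pos: [0.6142, 0.0437, 0.0432]
eef_rot: [0.001, -0.188, 0.982, -0.0]
wrist_force: [0.5, -0.1, -0.9]
opening: 0.331
14.6 [0.6142 0.0437 0.0432] [-0.3695  0.9292 -0.0007] 0.33105222392713424 [ 0.4715 -0.0647 -0.9073]
[0.5529 0.0188 0.1863]
brush [(array([0.52 , 0.008, 0.007]), 0.94)]
brush_bristles [(array([0.595, 0.035, 0.039]), 0.57)]
brush_head_end [(array([0.624, 0.048, 0.011]), 0.56)]
```

```bash
python3 d.py x; python3 -m pendant '[[[0,0,-4,0,28],[0,0,-4,0,28],[0,0,-4,0,28],[0,0,0,0,27.8],[0,0,0,0,27.8]]]'; python3 d.py ref;  python3 -m pendant '[[[0,0,4,0,27.8],[0,0,4,0,27.8],[0,0,4,0,27.8],[0,0,0,0,27.8]]]'; python3 d.py x; python3 m.py w8.png brush brush_bristles brush_head_end
```

```text
rear shift [ 3.4 -1.2] front [-0.4  0.5] open mm 27.76 F [ 1.5 -0.6 -0.2] z 0.0425
time_s: 15.48
eef_pos: [0.6131, 0.044, 0.03]
eef_rot: [-0.001, -0.188, 0.982, 0.0]
wrist_force: [0.0, -0.3, -0.9]
opening: 0.327
time_s: 16.02
eef_pos: [0.6141, 0.0437, 0.0432]
eef_rot: [0.001, -0.188, 0.982, -0.0]
wrist_force: [-1.1, 0.7, -1.1]
opening: 0.325
rear shift [ 0. -0.] front [ 0. -0.] open mm 27.72 F [ 0.7 -0.2 -1.3] z 0.0428
16.075 [0.6138 0.0437 0.0428] [-0.3695  0.9292 -0.0003] 0.32461187128860075 [ 0.6978 -0.2101 -1.315 ]
[0.5527 0.0188 0.1859]
brush [(array([0.518, 0.008, 0.019]), 0.61)]
brush_bristles [(array([0.593, 0.033, 0.049]), 0.88)]
brush_head_end [(array([0.628, 0.048, 0.026]), 0.7)]
```

```bash
python3 -m pendant '[[[0,0,7,0,27.8],[0,0,7,0,27.8],[0,0,7,0,27.8],[0,0,7,0,27.8],[0,0,0,0,27.8]]]'; python3 d.py x &&  python3 -m pendant '[[[0,0,2,0,27.8],[0,0,2,0,27.8],[0,0,0,0,27.8]]]';  python3 d.py x &&  python3 -m pendant '[[[0,0,2,0,27.8],[0,0,0,0,27.8]]]';  python3 d.py x
```

```text
time_s: 16.9
eef_pos: [0.6143, 0.0437, 0.0715]
eef_rot: [0.001, -0.188, 0.982, -0.0]
wrist_force: [-0.0, 0.7, -0.6]
opening: 0.327
rear shift [ 0.  -0.1] front [-0.  0.] open mm 27.61 F [-0.5 -0.7 -0.6] z 0.0709
time_s: 17.32
eef_pos: [0.6136, 0.0438, 0.0745]
eef_rot: [0.0, -0.188, 0.982, 0.0]
wrist_force: [-0.7, -0.4, -0.8]
opening: 0.327
rear shift [ 0.1 -0.4] front [ 0. -0.] open mm 27.84 F [ 0.5 -0.3 -1.3] z 0.0745
time_s: 17.62
eef_pos: [0.6137, 0.0438, 0.0767]
eef_rot: [0.0, -0.188, 0.982, -0.0]
wrist_force: [0.1, 0.0, -0.0]
opening: 0.326
rear shift [ 0.2 -1.2] front [ 0.  -0.3] open mm 28.08 F [ 0.1  0.  -1.1] z 0.0766
```

The panel edge is swivelling the brush now, with negligible force. Continuing in small steps.

```bash
python3 -m pendant '[[[0,0,3,0,27.8],[0,0,3,0,27.8],[0,0,0,0,27.8]]]';  python3 d.py x ;  python3 -m pendant '[[[0,0,3,0,27.8],[0,0,3,0,27.8],[0,0,0,0,27.8]]]';  python3 d.py x; python3 m.py w9.png brush brush_bristles brush_head_end panel_top
```

```text
time_s: 18.05
eef_pos: [0.6139, 0.0437, 0.083]
eef_rot: [0.0, -0.188, 0.982, -0.0]
wrist_force: [-0.3, -0.3, -0.5]
opening: 0.323
rear shift [ 0.4 -3.3] front [ 0.  -1.1] open mm 27.77 F [ 0.7  0.2 -0. ] z 0.0828
time_s: 18.48
eef_pos: [0.6139, 0.0437, 0.0889]
eef_rot: [0.0, -0.188, 0.982, -0.0]
wrist_force: [-0.9, 0.0, -1.1]
opening: 0.324
rear shift [ 0.5 -5.8] front [-0.3 -0.7] open mm 27.88 F [-0.2  0.3 -2.1] z 0.0887
18.525 [0.6137 0.0438 0.0887] [-0.3695  0.9292 -0.0002] 0.3264851192283834 [-0.2255  0.2888 -2.1046]
[0.5527 0.0188 0.2318]
brush [(array([0.529, 0.009, 0.049]), 0.76)]
brush_bristles [(array([0.596, 0.034, 0.091]), 0.75)]
brush_head_end [(array([0.63 , 0.052, 0.073]), 0.72)]
panel_top [(array([0.597, 0.036, 0.092]), 0.22)]
```

```bash
python3 -m pendant '[[[0,0,3,0,27.8],[0,0,3,0,27.8],[0,0,3,0,27.8],[0,0,0,0,27.8]]]';  python3 d.py x ;  python3 -m pendant '[[[0,0,3,0,27.8],[0,0,3,0,27.8],[0,0,3,0,27.8],[0,0,0,0,27.8]]]';  python3 d.py x; python3 m.py w10.png brush brush_bristles brush_head_end panel_top
python3 - <<'E'
from h import *
c=shot("scene","s10.png")
for t in ["brush_bristles","brush_head_end","brush","panel_top"]: print(t,[(w(c,r["at"]).round(3),round(r["confidence"],2)) for r in spotter.tip_of("scene",t)])
i=c["img"][150:280,280:430,::-1]; cv2.imwrite('pics/s10c.png',cv2.resize(i,None,fx=4.5,fy=4.5,interpolation=cv2.INTER_CUBIC))
E
```

```text
time_s: 19.27
eef_pos: [0.6139, 0.0437, 0.098]
eef_rot: [0.0, -0.188, 0.982, -0.0]
wrist_force: [-0.1, 1.1, -1.5]
opening: 0.329
rear shift [ 37.3 -28.4] front [-0.1  0.2] open mm 28.15 F [-0.1 -0.3 -1.6] z 0.0978
time_s: 19.82
eef_pos: [0.6139, 0.0437, 0.1069]
eef_rot: [0.0, -0.188, 0.982, -0.0]
wrist_force: [-0.1, 0.6, -0.1]
opening: 0.326
rear shift [-39.6   3.7] front [ 0.4 -0.3] open mm 27.98 F [-0.2  0.4 -1.6] z 0.1067
19.875 [0.6137 0.0438 0.1067] [-0.3695  0.9292 -0.0002] 0.3276724285547279 [-0.1887  0.3967 -1.5621]
[0.5527 0.0188 0.2498]
brush [(array([0.536, 0.015, 0.055]), 0.68), (array([0.636, 0.05 , 0.094]), 0.44)]
brush_bristles [(array([0.596, 0.036, 0.106]), 0.82)]
brush_head_end [(array([0.634, 0.05 , 0.095]), 0.75)]
panel_top []
brush_bristles [(array([ 0.4  , -0.667,  0.046]), 0.73), (array([0.827, 0.326, 0.037]), 0.72), (array([ 0.251, -0.314,  0.035]), 0.6), (array([0.598, 0.036, 0.109]), 0.45)]
brush_head_end [(array([0.862, 0.353, 0.01 ]), 0.79), (array([ 0.23 , -0.327,  0.006]), 0.78), (array([ 0.394, -0.715,  0.006]), 0.72), (array([0.636, 0.052, 0.094]), 0.47)]
brush [(array([ 0.745,  0.275, -0.004]), 0.85), (array([0.54 , 0.016, 0.057]), 0.7), (array([ 0.425, -0.563, -0.001]), 0.65), (array([ 0.311, -0.265, -0.002]), 0.57)]
panel_top [(array([ 0.473, -0.016,  0.069]), 0.62)]
```

View pics/s10c.png

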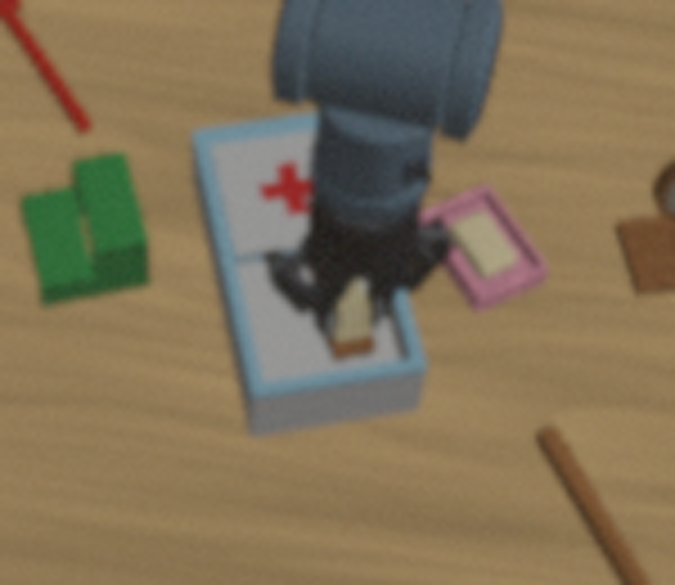

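Scene crop: the brush head (350,335) is tilted up out of the hatch and the flap lies flat. Head end is at about 94 mm, origin about 56 mm, tilt about 17°, so the tail computes to about 31 mm (inside) and the panel point reads 69 mm (home). Now I'll tighten the grip, ease 3 mm off the edge and slide along the handle axis.

```bash
python3 -m pendant '[[[0,0,0,0,20],[0,0,0,0,20],[0,0,-2,0,20],[0,0,-1,0,20],[0,0,0,0,20]]]'; python3 -m pendant '[[[9,4,3,0,20],[9,3,3,0,20],[9,4,3,0,20],[9,4,3,0,20],[0,0,0,0,20]]]'; python3 m.py w11.png brush brush_bristles brush_head_end;  python3 - <<'E'
from h import *
c=shot("scene","s11.png")
for t in ["brush_head_end","brush","panel_top"]: print(t,[(w(c,r["at"]).round(3),round(r["confidence"],2)) for r in spotter.tip_of("scene",t)])
E
```

```text
time_s: 21.0
eef_pos: [0.6135, 0.0438, 0.1033]
eef_rot: [-0.0, -0.188, 0.982, 0.0]
wrist_force: [0.5, -0.7, -0.9]
opening: 0.308
time_s: 21.62
eef_pos: [0.6505, 0.0591, 0.1159]
eef_rot: [0.0, -0.188, 0.982, -0.0]
wrist_force: [0.1, -0.1, -0.6]
opening: 0.314
21.625 [0.6505 0.0591 0.1159] [-0.37    0.9291 -0.0004] 0.3138703837601519 [ 0.061  -0.1014 -0.5909]
[0.5894 0.0341 0.2589]
brush []
brush_bristles [(array([0.635, 0.051, 0.116]), 0.86)]
brush_head_end [(array([0.671, 0.065, 0.105]), 0.85)]
brush_head_end [(array([ 0.393, -0.713,  0.01 ]), 0.6), (array([0.669, 0.064, 0.102]), 0.59), (array([0.857, 0.348, 0.011]), 0.58), (array([ 0.233, -0.331,  0.006]), 0.5)]
brush [(array([ 0.426, -0.559, -0.003]), 0.92), (array([ 0.745,  0.274, -0.004]), 0.76), (array([ 0.314, -0.265, -0.   ]), 0.69), (array([0.576, 0.03 , 0.064]), 0.56)]
panel_top [(array([ 0.475, -0.015,  0.068]), 0.6)]
```

Moving cleanly with no contact force. Continuing the slide.

```bash
python3 -m pendant '[[[9,4,3,0,20],[9,3,3,0,20],[9,4,3,0,20],[9,4,3,0,20],[9,3,3,0,20],[9,4,3,0,20],[0,0,0,0,20]]]'; python3 -m pendant '[[[9,4,3,0,20],[9,3,3,0,20],[9,4,3,0,20],[0,0,0,0,20]]]'; python3 m.py w12.png brush_tail brush;  python3 - <<'E'
from h import *
for n in ("scene","top"):
  c=shot(n,n+"12.png")
  for t in ["brush_tail","brush_head_end","brush"]: print(n,t,[(w(c,r["at"]).round(3),round(r["confidence"],2)) for r in spotter.tip_of(n,t)])
a=cv2.imread("pics/scene12.png")[150:280,280:430]; cv2.imwrite('pics/s12c.png',cv2.resize(a,None,fx=4,fy=4,interpolation=cv2.INTER_CUBIC))
E
```

```text
time_s: 22.9
eef_pos: [0.7044, 0.0811, 0.1338]
eef_rot: [0.0, -0.188, 0.982, -0.0]
wrist_force: [0.2, 0.5, -0.7]
opening: 0.314
time_s: 23.4
eef_pos: [0.7315, 0.0921, 0.143]
eef_rot: [0.001, -0.188, 0.982, -0.0]
wrist_force: [0.3, -0.2, -0.5]
opening: 0.308
23.4 [0.7315 0.0921 0.143 ] [-0.3698  0.9291 -0.0005] 0.30802206749485106 [ 0.2577 -0.1864 -0.4612]
[0.6703 0.0671 0.286 ]
brush_tail [(array([0.623, 0.204, 0.009]), 0.63)]
brush [(array([0.656, 0.06 , 0.088]), 0.9), (array([0.744, 0.28 , 0.002]), 0.67)]
scene brush_tail [(array([0.626, 0.204, 0.006]), 0.86), (array([ 0.453, -0.413,  0.009]), 0.61), (array([0.565, 0.028, 0.059]), 0.6), (array([ 0.393, -0.196,  0.01 ]), 0.49)]
scene brush_head_end [(array([ 0.232, -0.331,  0.008]), 0.8), (array([ 0.392, -0.713,  0.008]), 0.79), (array([0.86 , 0.348, 0.012]), 0.7), (array([0.75 , 0.101, 0.13 ]), 0.53)]
scene brush [(array([ 0.313, -0.265, -0.001]), 0.7), (array([ 0.427, -0.561, -0.003]), 0.68), (array([ 0.747,  0.275, -0.004]), 0.66), (array([0.659, 0.062, 0.091]), 0.61)]
top brush_tail [(array([0.565, 0.028, 0.06 ]), 0.96), (array([ 0.399, -0.19 ,  0.001]), 0.66)]
top brush_head_end [(array([0.748, 0.102, 0.128]), 0.9), (array([ 0.231, -0.326,  0.007]), 0.79), (array([ 0.395, -0.71 ,  0.008]), 0.72)]
top brush [(array([ 0.423, -0.559, -0.002]), 0.6), (array([ 0.314, -0.264, -0.001]), 0.59)]
```

View pics/w12.png

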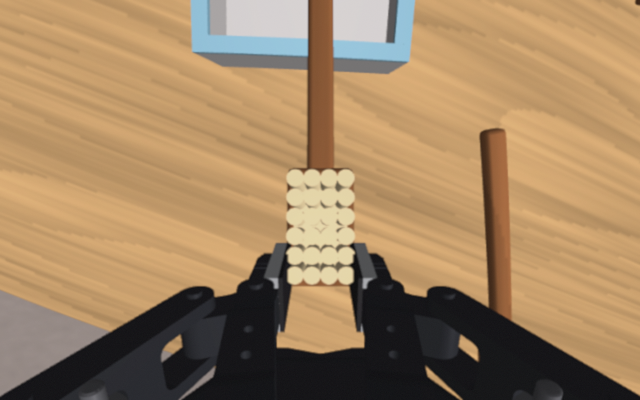

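The wrist view shows the brush held firmly, with the handle running back over the front rim (320,45). The tail, seen by both cameras, is at (0.565, 0.028, 0.060), about 41 mm clear of the hatch edge. Next I'll lift straight up.

```bash
python3 -m pendant '[[[0,0,10,0,20],[0,0,15,0,20],[0,0,20,0,20],[0,0,20,0,20],[0,0,20,0,20],[0,0,10,0,20],[0,0,5,0,20],[0,0,0,0,20]]]'; python3 -m pendant '[[[0,0,0,0,20],[0,0,0,0,20],[0,0,0,0,20],[0,0,0,0,20]]]'; python3 m.py w13.png;  python3 - <<'E'
from h import *
for n in ("scene","top"):
  c=shot(n,n+"13.png")
  for t in ["brush_tail","brush_head_end","panel_top","soap_dish","step_stool","bathtub","mirror_stand"]: print(n,t,[(w(c,r["at"]).round(3),round(r["confidence"],2)) for r in spotter.tip_of(n,t)])
a=cv2.imread("pics/scene13.png")[130:290,270:430]; cv2.imwrite('pics/s13c.png',cv2.resize(a,None,fx=3.7,fy=3.7,interpolation=cv2.INTER_CUBIC))
E
```

```text
time_s: 24.95
eef_pos: [0.7305, 0.0918, 0.2422]
eef_rot: [-0.0, -0.188, 0.982, 0.0]
wrist_force: [-0.1, -0.4, -1.1]
opening: 0.31
time_s: 25.45
eef_pos: [0.7306, 0.0917, 0.2423]
eef_rot: [-0.0, -0.188, 0.982, 0.0]
wrist_force: [-0.4, 0.6, 0.1]
opening: 0.311
25.45 [0.7306 0.0917 0.2423] [-0.3694  0.9293  0.0001] 0.3108104937137205 [-0.3573  0.631   0.1253]
[0.6696 0.0668 0.3854]
scene brush_tail [(array([ 0.454, -0.411,  0.01 ]), 0.8), (array([0.627, 0.203, 0.005]), 0.65), (array([ 0.395, -0.199,  0.009]), 0.59), (array([0.567, 0.03 , 0.162]), 0.5)]
scene brush_head_end [(array([ 0.394, -0.713,  0.007]), 0.97), (array([0.863, 0.35 , 0.011]), 0.6), (array([ 0.233, -0.327,  0.004]), 0.59), (array([0.752, 0.102, 0.232]), 0.55), (array([0.566, 0.027, 0.16 ]), 0.43)]
scene panel_top [(array([ 0.476, -0.015,  0.069]), 0.63)]
scene soap_dish [(array([ 0.471,  0.144, -0.003]), 0.5)]
scene step_stool [(array([ 0.516, -0.175,  0.003]), 0.79)]
scene bathtub [(array([ 0.619, -0.297,  0.002]), 0.86), (array([0.752, 0.101, 0.233]), 0.28)]
scene mirror_stand [(array([0.444, 0.314, 0.002]), 0.59)]
top brush_tail [(array([ 0.397, -0.192,  0.005]), 0.93), (array([0.565, 0.028, 0.157]), 0.86), (array([ 0.454, -0.413,  0.013]), 0.76)]
top brush_head_end [(array([ 0.396, -0.708,  0.006]), 0.95), (array([0.749, 0.104, 0.228]), 0.81), (array([0.863, 0.35 , 0.011]), 0.69), (array([ 0.228, -0.327,  0.007]), 0.6)]
top panel_top [(array([ 0.475, -0.01 ,  0.069]), 0.75)]
top soap_dish [(array([0.467, 0.149, 0.001]), 0.65)]
top step_stool [(array([ 0.514, -0.178, -0.001]), 0.58)]
top bathtub [(array([ 0.625, -0.297, -0.001]), 0.6)]
top mirror_stand []
```

View pics/s13c.png

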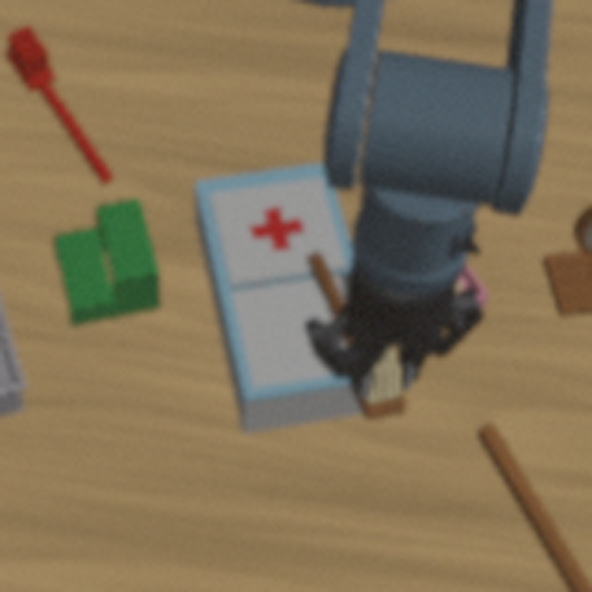

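The crop shows the brush free in the gripper above the cabinet (tail at 318,260, head at 385,400). The panel is flat and the bystanders haven't moved. Tail is about 159 mm up, head end about 230 mm. Handing in.

```bash
python3 -c "
from bench import order; print(order.hand_in())"
```

```text
the job is handed in; nothing more can be done
None
```

The panel is pressed home and the brush is out through the hatch, head first, still held clear of the cabinet. I handed the job in at about 25.5 s; `hand_in` reports no verdict.

**How it went**
- **Panel:** I pressed on the red-cross flap until it met a stiff stop at 70.7 mm, with 31 N at the wrist.
- **Tilt:** The first grip held the brush rigidly level. While I looked for a grip loose enough for it to swivel, I released it once from about 15 mm and it fell flat back onto the cabinet floor. I then regripped the front of the bristles lightly and let the hatch edge tilt the handle to about 17°. There was no sign of load on the panel: the wrist force stayed within about 2 N.
- **Removal:** At that tilt the head end was at about 94 mm. The tail was hidden, and I computed it at about 31 mm. I tightened the grip, slid the brush out along its handle and lifted it straight up.

**Last checks**
- **Brush height:** the tail is at about 159 mm and the head end at about 230 mm. Scene and top cameras agree within 5 mm.
- **Grip:** the fingers are stopped on the bristles at about 26.5 mm (commanded 20). Contact force was not measured directly.
- **Panel:** the flap point reads about 69 mm in both cameras against 71 mm when home, which is within their 4 mm accuracy. That is too coarse to confirm the 2 mm limit on its own.
- **Bystanders:** the soap dish, stool and bathtub are within about 5 mm of their starting readings. The mirror stand was confirmed by the scene camera only, because the top camera did not report it.

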